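# Stand the toppled stand foot up and hold it against fence and stop for drilling

### The job

I drill the stick holes into these pine balloon-stand feet next, and the one that is due has toppled over in front of the row. Stand it on end (either end up) back in its place between the stop block and the neighbouring foot, square against the fence, and hold it for the drill with one firm diagonal push that keeps it tight against the fence, the stop block and the board all at once; finish while still pushing, do not let go. Leave the other feet standing where they are and do not disturb anything else on the bench.

Things in the scene. Friction and masses are not known exactly. Their poses are not given: they have to be found in the camera images.
- board: Drilling board: dark film-faced plywood plate, 280 x 400 mm, on a thin rubber mat, fixed to the table; upper face 14 mm above the table. Origin at the centre of its underside, on the table; x points from the open front edge to the fence (roughly away from the robot), y along the fence, z up. Turned a little to either side.
- fence: Brown batten 28 mm thick, 400 mm long, fixed along the far edge of the board, 40 mm high above the board. Origin at the centre of its underside, on the board's upper face; axes as the board's. Its pressing face is towards the robot, 14 mm from the origin on the -x side (112 mm from the board's centre).
- stop: Fixed red stop block against the fence: 54 mm front to back, 50 mm along the fence, 40 mm high; a small blue clamp bar runs over it to the back of the fence, at most 48 mm above the board. Origin at the centre of its underside, on the board; axes as the board's; side faces at y = +-25 mm. Left or right of the gap; the neighbouring foot is on the other side, 160-180 mm centre to centre.
- block: The toppled pine foot: plain block 45 x 45 x 100 mm, about 0.1 kg, on its side on the front of the board, before the gap, roughly along the fence. Origin at its centre, z along its length, x and y square to its long faces; ends alike. 6 to 15 N each way (down, to fence, to stop) holds it firmly. It grips the board well: slide it home to the stop, then the fence, before bearing down.
- neighbour: An identical pine foot, 45 x 45 x 100 mm, loose, standing on end on the board by the fence, on the far side of the gap from the stop. Origin at its centre, 50 mm above the board. To be left standing where it is.
- drilled: Another identical pine foot, already drilled (dark hole in its top), loose, standing on end on the board by the fence at the -y end of the row. Origin at its centre. To be left standing where it is.
- spool_red: Bystander: ribbon spool, red with black flanges 88 mm across, 80 mm high, standing on the table at the left of the fence. Origin at the centre of its underside.
- spool_green: Bystander: ribbon spool like the red one, with green ribbon, at the right of the fence. Origin at the centre of its underside.
- drill: Bystander: blue and black cordless drill standing on its battery on the right of the board, 220 mm tall, its bit reaching 195 mm ahead along its own +x. Origin at the centre of its underside.
- square: Bystander: try square lying flat on the table on the left, 18 mm thick, blade 150 mm long along +x from its wooden stock. Origin at the centre of the stock's underside.
- carton: Bystander: closed cardboard carton 150 x 110 x 90 mm on the left. Origin at the centre of its underside.
- pump: Bystander: white and red hand pump lying on the table on the right, 300 mm long along x, 52 mm high. Origin under the middle of its barrel.
There are look-alikes about, which are no part of the job. What is shaped like the block but white or yellow is not meant.

How it is judged:
By the outcome, as a careful person would: the job done as asked, in the order asked, and still so for the second after the job is handed in, while the arm keeps its last pose, push and grip.
It also fails if it takes over 69 s, if anything falls off the work surface, if the arm or the gripper's body presses on something with over 40 N, if the wrist force passes 120 N, or if a joint passes its speed limit or range.

### The arm

A 6-joint arm with a two-finger parallel gripper is mounted at the origin on the work surface. World frame = base frame: x ahead of the robot, y to its left, z up, the work surface at z = 0. Lengths are in m, angles in rad, forces in N, time in s.
With the tool pointing down it reaches from about 0.35 to 0.775 m from the base axis. Payload 7.3 kg.
Tool frame: the origin (TCP) lies between the finger pads; the fingertips stand robot.tip_reach ahead of it and the grasp point (between the pads) lies 6 mm ahead of it (robot.tip_reach is the distance from the TCP to the fingertips, in m); z points along the fingers, y is the direction in which the jaws open and shut (so a half turn about z gives the same grasp; the last joint's range is limited). The gripper opens to 92 mm and grips with 3 to 60 N. Pads are 19 mm wide; open, the fingers measure 130 mm over their backs; the gripper's body (75 mm by 190 mm) begins 47 mm behind the grasp point.
Start: joints at [1.008, 0.342, 1.524, -0, 1.275, -0.146], TCP at [0.213, 0.48, 0.252] pointing down, gripper open.
Joint ranges: [-2.53, 2.53], [-0.77, 2.02], [0.04, 2.7], [-1, 4.14], [0.28, 2.66], [-3.11, 3.11]. Speed limits (rad/s): [2.57, 2.57, 3.14, 3.14, 3.14, 3.14].

### API

Orientations are given as [roll, pitch, yaw] about the fixed x, y, z axes, in that order (R = Rz(yaw) Ry(pitch) Rx(roll)).
In Python, from cell import robot gives the robot as it stands. The module is installed in compiled form; this text tells all that it offers.
- The arm moves only by the tool apply_moves, never from a script. Its argument "plan" is one flat list of numbers, 4 for each row, row after row: the shift along the tool's x, y, z in mm, then the turn about the tool's z in degrees. In form: [tx, ty, tz, twist, tx, ty, tz, twist, ...]. A call has 1 to 10 rows; each row is the pose to reach, as a shift and turn from the pose commanded when the call began, along the tool's axes at that moment; what a row does not reach only later rows make up. A row lasts 1/8 s, in which the tool goes at most 62.5 mm and 10.7 degrees, less where a joint would pass 70% of its speed; a pose out of reach is approached as far as the arm can. A call with a gripper value outside its range is refused whole. "fingers" is the opening, from 0 (shut) to 1 (fully open), set as the call begins (left out, the last holds). The fingers move at their own pace and stop on an object; the grip force is fixed at half the most. Time passes only in rows, so rows that repeat a pose let the fingers close. It gives the time, the measured TCP pose, the force and the opening at its end, in the units of the state.
- robot.read_state(): the state, without advancing time (a new reading comes with each control period).
- robot.read_camera(name): name is "scene" or "top" or "wrist"; returns (picture, depth): 400x640x3 uint8, red, green, blue; 400x640 float32, m along the optical axis (not along the pixel's ray), 0 where there is no reading.
- robot.camera_model(name): a dict with "fx", "fy", "cx", "cy" (pixels), "T" (4x4, takes a point from camera to world coordinates); the wrist camera has in their place "hand_eye" (4x4, takes a point from camera to tool coordinates, whose origin is the TCP and whose axes are the flange's). Camera axes: x right, y down, z forward; pixel columns grow to the right and rows downward; lengths in m; the calibration is good to about 2 mm. A picture is of the moment at which its call begins: read the wrist's pose just before it. camera_model takes no time and is no camera call.
- robot.job_done(): hands the job in, once; it reports no verdict.
Trained networks look in the newest picture that a camera, given by its name, has taken for a name from the list of things; names that differ only in an ending like _2 or _b are one class to them, and where a whole thing is asked for, a point or a joint stands for the part that bears it (a point fixed in the world has none). Each returns a list of dicts, best first, with "confidence" (0 to 1); they miss things now and then, are a little off and sometimes report something else, mostly with a low value. They report only what shows in the picture. A call takes as long as a camera call. They do not tell look-alikes from the thing itself.
- robot.boxes_of(camera, label): "point" ([row, column] in pixels, amid what is visible of it).
- robot.outline_of(camera, label): "region" (400x640 bool, what is visible of it) and "point" ([row, column] in pixels, amid what is visible of it).
- robot.pinpoint(camera, label): "point" ([row, column] in pixels: a listed point, or the origin of a listed thing).
The state is a dict: "time": time; "qpos": joint angles; "joint_velocities": joint speeds; "joint_efforts": joint torques, N m; "ee_pos": TCP position; "ee_rot": TCP orientation; "contact_force": force on the tool from outside, world axes, zero at the start; "torque": the same for the moment, N m; "opening": finger opening in m.
Only numpy, scipy, OpenCV 4.12 (cv2) and the standard library are available. Lean on these libraries where they do the work, as an engineer would, in place of code of your own. Each camera call takes 0.05 s, during which the arm holds its last target.

## Working session

There is one attempt and no reset: what is moved stays moved. The work goes in short steps, Python scripts to look and compute and a tool call to move; the robot and the scene stay as the last step left them, time stands still between calls to the robot, and variables do not carry over. Pictures are saved under pics/ and viewed, and the job is handed in when it is done.

Besides the shell and the picture viewer there is one more tool, called after "Call:" by a JSON object that holds its "name" and its "arguments", one argument or row to a line. apply_moves: Moves the arm, as the interface text tells. Its arguments: {"type":"object","properties":{"plan":{"type":"array"},"fingers":{"type":"number"}},"required":["plan"]}

```bash
mkdir -p pics; python3 - <<'E'
from cell import robot
import cv2, numpy as np
s=robot.read_state()
print({k:np.round(v,3) for k,v in s.items()}, robot.tip_reach)
for c in ["scene","top"]:
    p,d=robot.read_camera(c); cv2.imwrite(f"pics/{c}0.png",p[:,:,::-1]); np.save(f"{c}_d.npy",d); np.save(f"{c}_p.npy",p)
    m=robot.camera_model(c); print(c,{k:np.round(v,4) for k,v in m.items()})
m=robot.camera_model("wrist");print({k:np.round(v,4) for k,v in m.items()})
E
```

```text
{'time': np.float64(0.0), 'qpos': array([ 1.008,  0.343,  1.525, -0.   ,  1.275, -0.146]), 'joint_velocities': array([ 0.002,  0.001, -0.001,  0.   , -0.001,  0.003]), 'joint_efforts': array([  0.   , -43.124, -24.423,   0.072,   0.056,  -0.   ]), 'ee_pos': array([0.212, 0.48 , 0.251]), 'ee_rot': array([-3.14 , -0.   ,  2.725]), 'contact_force': array([0.09 , 0.502, 0.519]), 'torque': array([0.016, 0.058, 0.003]), 'opening': np.float64(0.092)} 0.025
scene {'fx': np.float64(393.9875), 'fy': np.float64(393.9875), 'cx': np.float64(314.4011), 'cy': np.float64(194.5688), 'T': array([[ 0.5384,  0.637 , -0.5516,  1.2979],
       [ 0.8425, -0.4176,  0.3402, -0.5239],
       [-0.0136, -0.648 , -0.7615,  1.1904],
       [ 0.    ,  0.    ,  0.    ,  1.    ]])}
top {'fx': np.float64(427.9847), 'fy': np.float64(427.9847), 'cx': np.float64(322.597), 'cy': np.float64(204.5261), 'T': array([[ 0.0215, -0.9923,  0.1216,  0.2725],
       [-0.9997, -0.0222, -0.0046, -0.0221],
       [ 0.0072, -0.1215, -0.9926,  1.7168],
       [ 0.    ,  0.    ,  0.    ,  1.    ]])}
{'fx': np.float64(328.4266), 'fy': np.float64(328.4266), 'cx': np.float64(316.8994), 'cy': np.float64(198.9302), 'hand_eye': array([[-1.200e-03, -9.588e-01, -2.842e-01,  7.770e-02],
       [ 1.000e+00, -1.200e-03,  0.000e+00,  1.200e-03],
       [-4.000e-04, -2.842e-01,  9.588e-01, -1.317e-01],
       [ 0.000e+00,  0.000e+00,  0.000e+00,  1.000e+00]])}
```

View pics/scene0.png

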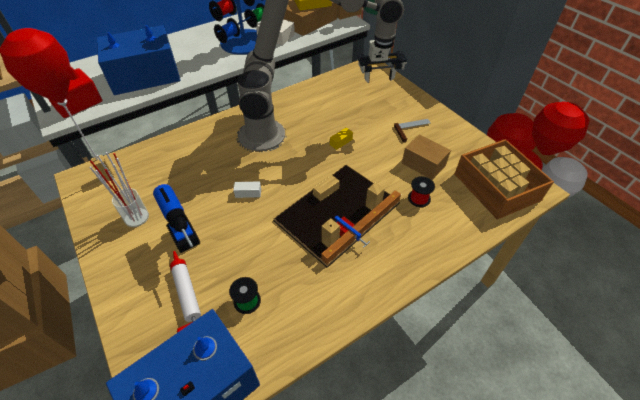

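View pics/top0.png

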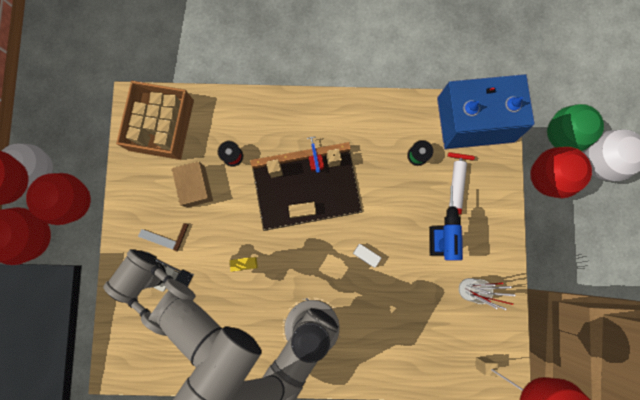

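```bash
cat > h.py <<'E'
from cell import robot
import cv2, numpy as np
from scipy.spatial.transform import Rotation as R
def cloud(c,d,T=None):
    m=robot.camera_model(c)
    if T is None: T=m["T"]
    v,u=np.mgrid[0:400,0:640]
    P=np.stack([(u-m["cx"])/m["fx"]*d,(v-m["cy"])/m["fy"]*d,d],-1)
    return P@T[:3,:3].T+T[:3,3]
def tcp():
    s=robot.read_state(); T=np.eye(4); T[:3,:3]=R.from_euler('xyz',s["ee_rot"]).as_matrix(); T[:3,3]=s["ee_pos"]; return T
E
python3 - <<'E'
from h import *
d=np.load("top_d.npy");p=np.load("top_p.npy")
P=cloud("top",d)
for rc in [(210,302),(156,318),(168,275),(157,335),(228,262),(210,362),(200,340),(256,368),(150,300),(163,253),(145,350),(153,230),(152,420),(180,190)]:
    print(rc,np.round(P[rc],3),p[rc])
z=cv2.resize(p[130:240,235:375],None,fx=5,fy=5,interpolation=cv2.INTER_CUBIC)
cv2.imwrite("pics/topz.png",z[:,:,::-1])
E
```

```text
(210, 302) [0.453 0.05  0.054] [202 167 111]
(156, 318) [ 0.671 -0.007  0.05 ] [152  29  28]
(168, 275) [0.605 0.155 0.114] [173 144  96]
(157, 335) [ 0.654 -0.073  0.11 ] [177 147  97]
(228, 262) [0.383 0.211 0.001] [150 125  86]
(210, 362) [ 0.464 -0.189  0.004] [108  89  58]
(200, 340) [ 0.501 -0.099  0.014] [36 29 22]
(256, 368) [ 0.28  -0.21   0.047] [219 218 210]
(150, 300) [0.705 0.067 0.004] [167 135  89]
(163, 253) [0.635 0.248 0.058] [166 110  65]
(145, 350) [ 0.731 -0.137  0.004] [140 111  72]
(153, 230) [0.667 0.336 0.082] [112 111 110]
(152, 420) [ 0.689 -0.407  0.079] [130 128 127]
(180, 190) [0.555 0.482 0.092] [147 114  76]
```

View pics/topz.png

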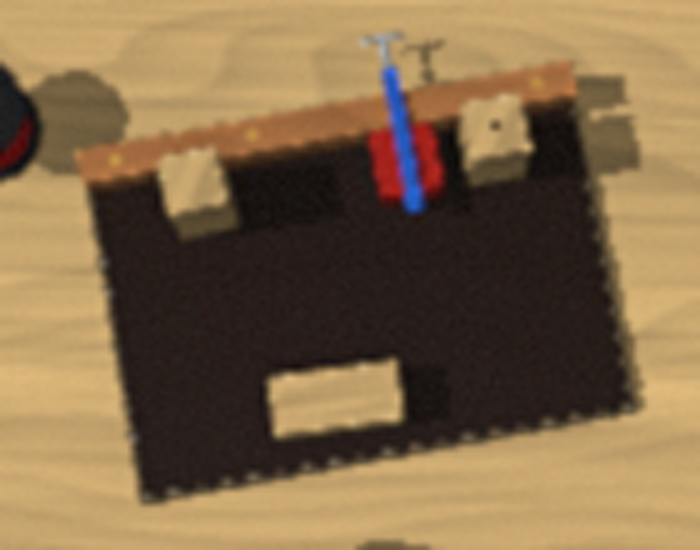

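Call:
{"name": "apply_moves", "arguments": {
  "plan": [-49,-27,0,6,-98,-53,0,12,-146,-80,0,18,-195,-106,0,24,-244,-133,0,30,-292,-159,0,36,-341,-186,0,42,-390,-212,0,48,-438,-239,0,54,-487,-265,0,56.5]
}}

```text
time: 1.35
ee_pos: [0.5513, 0.039, 0.2514]
ee_rot: [-3.141, -0.0, 1.736]
contact_force: [0.4, 1.6, -0.3]
opening: 0.0916
```

Call:
{"name": "apply_moves", "arguments": {
  "plan": [0,0,0,0,0,0,0,0]
}}

```text
time: 1.6
ee_pos: [0.55, 0.0409, 0.2511]
ee_rot: [-3.14, -0.001, 1.739]
contact_force: [0.3, 0.5, 0.3]
opening: 0.0919
```

```bash
python3 - <<'E'
from h import *
T=tcp(); s=robot.read_state(); print(s["time"],s["ee_pos"],s["ee_rot"],s["qpos"],s["contact_force"])
p,d=robot.read_camera("wrist"); cv2.imwrite("pics/w1.png",p[:,:,::-1])
m=robot.camera_model("wrist"); P=cloud("wrist",d,T@m["hand_eye"])
np.savez("w1.npz",p=p,d=d,P=P,T=T)
E
```

```text
1.6 [0.54996735 0.04086893 0.25113745] [-3.14012266e+00 -8.41700693e-04  1.73853917e+00] [-6.50646425e-02  3.91934249e-01  1.45008242e+00  4.97832575e-04
  1.30120055e+00 -2.32941084e-01] [0.31623589 0.47257833 0.34293153]
```

View pics/w1.png

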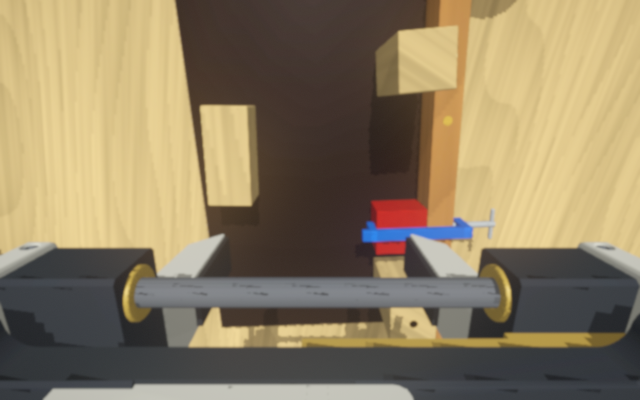

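```bash
python3 - <<'E'
from h import *
f=np.load("w1.npz"); P=f["P"];p=f["p"].astype(int)
z=P[...,2]
v,u=np.mgrid[0:400,0:640]
def rep(n,M):
    M=cv2.erode(M.astype(np.uint8),np.ones((2,2)))>0
    lab=cv2.connectedComponentsWithStats(M.astype(np.uint8))
    k=1+np.argmax(lab[2][1:,4]); M=lab[1]==k
    q=P[M]; r=cv2.minAreaRect((q[:,:2]*1000).astype(np.float32)); print(n,M.sum(),"z",np.round(np.percentile(q[:,2],[5,50,95]),4),"c",np.round(r[0],1),"size",np.round(r[1],1),"ang",round(r[2],2)); return M
b=(v>90)&(v<220)&(u>190)&(u<275)
rep("block",b&(z>.052)&(z<.066))
n=(v>15)&(v<105)&(u>360)&(u<470)
rep("neigh",n&(z>.105))
sr=(v>190)&(v<245)&(u>350)&(u<440)&(p[...,0]>90)&(p[...,1]<60)&(p[...,2]<60)
rep("stop",sr&(z>.048))
brd=(v>100)&(v<230)&(u>270)&(u<360)
print("board z",np.median(z[brd]))
fm=(z>.047)&(z<.06)&(v<235)&(u>410)&(u<480)&~n
M=rep("fence",fm)
# fence face edge: per row min-u
pts=[]
for r in range(110,185,3):
    c=np.where(M[r])[0]
    if len(c)>8: pts.append(P[r,c[0]]) 
pts=np.array(pts); print(np.polyfit(pts[:,1],pts[:,0],1), len(pts), pts[[0,-1]])
E
```

```text
block 4327 z [0.0562 0.0575 0.0587] c [456.8  50.4] size [44.3 99.2] ang 8.79
neigh 3706 z [0.1114 0.1127 0.1139] c [584.  153.5] size [109.3  44.3] ang 15.07
stop 751 z [0.0515 0.0527 0.0538] c [594.2  50.9] size [ 46.2 170.1] ang 55.74
board z 0.01269660809715234
fence 3636 z [0.0514 0.0527 0.0542] c [668.6  73.4] size [ 47.3 124.7] ang 11.3
[-0.20883456  0.67629073] 25 [[0.6491656  0.129207   0.0495377 ]
 [0.66438601 0.05880115 0.05158549]]
```

```bash
python3 - <<'E'
from h import *
f=np.load("w1.npz"); P=f["P"];p=f["p"].astype(int)
z=P[...,2]
v,u=np.mgrid[0:400,0:640]
def fit(pts,axis):
    pts=np.array(pts,np.float32); a=cv2.fitLine(pts,cv2.DIST_HUBER,0,1e-4,1e-4).ravel(); return a
# fence edges both
fm=(z>.0495)&(z<.056)
for name,pick in(("front",0),("back",-1)):
    pts=[]
    for r in list(range(0,26,2))+list(range(105,205,2)):
        lo=425 if pick==0 else 440
        c=np.where(fm[r]&(u[r]>405)&(u[r]<480))[0]
        if len(c)>15: pts.append(P[r,c[pick],:2])
    a=fit(pts,1); print(name,len(pts),"psi",np.degrees(np.arctan2(-a[0],a[1])) ,a)
psi=np.radians(10.5)
for psi in np.radians([9.5,10,10.5,11]):
  ex=np.array([np.cos(psi),np.sin(psi)]); ey=np.array([-np.sin(psi),np.cos(psi)])
  B=np.stack([P[...,:2]@ex,P[...,:2]@ey],-1)
  def st(n,M): 
    q=B[M]; print(n,M.sum(),np.round(np.percentile(q[:,0],[1,50,99])*1000,1),np.round(np.percentile(q[:,1],[1,50,99])*1000,1))
  print(np.degrees(psi))
  b=(v>15)&(v<105)&(u>360)&(u<470)
  st("neigh",b&(z>.1105)&(z<.115))
  st("stop",(v>190)&(v<230)&(u>350)&(u<440)&(p[...,0]>100)&(p[...,1]<60)&(p[...,2]<60)&(abs(z-.0527)<.002))
  st("fence",fm&(u>425)&(u<470)&(v>110)&(v<200))
  st("block",(v>90)&(v<220)&(u>190)&(u<275)&(abs(z-.0575)<.002))
E
python3 - <<'E'
import sys; sys.path.insert(0,'.')
import cv2,numpy as np
p=np.load('w1.npz')['p']
cv2.imwrite('pics/w1z.png',cv2.resize(p[0:270,340:500],None,fx=2.2,fy=2.2)[:,:,::-1])
E
```

```text
front 63 psi -168.21152 [ 0.20429912 -0.9789085   0.6525202   0.11244991]
back 63 psi -168.27179 [ 0.20326918 -0.9791229   0.6798376   0.11450291]
9.5
neigh 3717 [609.8 632.4 654.8] [36.  59.2 80.7]
stop 776 [612.1 637.8 663.1] [-99.6 -89.9 -81.2]
fence 2525 [662.3 676.5 691.3] [-69.4 -22.5  19.4]
block 4441 [436.5 458.6 480.5] [-73.7 -21.9  24. ]
10.0
neigh 3717 [610.4 632.9 655.3] [30.6 53.7 75.2]
stop 776 [611.3 637.  662.3] [-105.   -95.6  -86.9]
fence 2525 [662.3 676.2 690.8] [-75.3 -28.4  13.5]
block 4441 [436.1 458.4 480.4] [-77.7 -25.9  19.9]
10.5
neigh 3717 [611.  633.4 655.7] [25.2 48.2 69.7]
stop 776 [610.4 636.2 661.4] [-110.5 -101.2  -92.6]
fence 2525 [662.2 675.9 690.3] [-81.2 -34.3   7.5]
block 4441 [435.7 458.1 480.4] [-81.7 -29.9  15.8]
11.0
neigh 3717 [611.5 633.8 656. ] [19.7 42.7 64.1]
stop 776 [609.5 635.2 660.5] [-116.  -106.8  -98.3]
fence 2525 [662.1 675.6 689.8] [-87.  -40.3   1.5]
block 4441 [435.2 457.8 480.3] [-85.6 -33.9  11.6]
```

View pics/w1z.png

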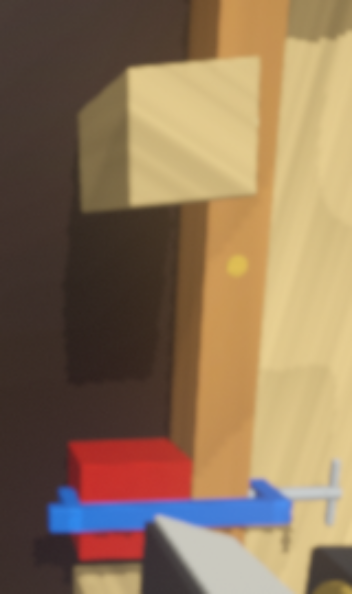

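Call:
{"name": "apply_moves", "arguments": {
  "plan": [-5,-45,0,0.4,-10,-91,40,0.8,-10,-91,90,0.8,-10,-91,140,0.8,-10,-91,180,0.8,-10,-91,208,0.8,-10,-91,208,0.8,-10,-91,208,0.8]
}}

```text
time: 2.65
ee_pos: [0.463, 0.0162, 0.0449]
ee_rot: [3.14, 0.0, 1.726]
contact_force: [0.2, -0.6, -0.3]
opening: 0.0918
```

```bash
python3 - <<'E'
from h import *
p,d=robot.read_camera("wrist"); cv2.imwrite("pics/w2.png",p[:,:,::-1])
p,d=robot.read_camera("scene"); cv2.imwrite("pics/s2.png",cv2.resize(p[120:300,240:460],None,fx=3,fy=3,interpolation=cv2.INTER_CUBIC)[:,:,::-1])
E
```

```text
(no output)
```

View pics/w2.png

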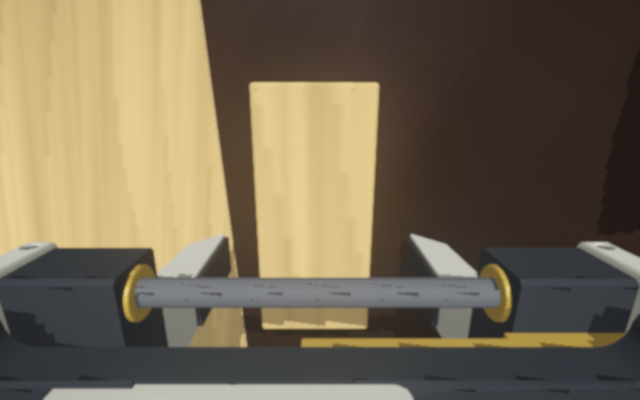

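View pics/s2.png

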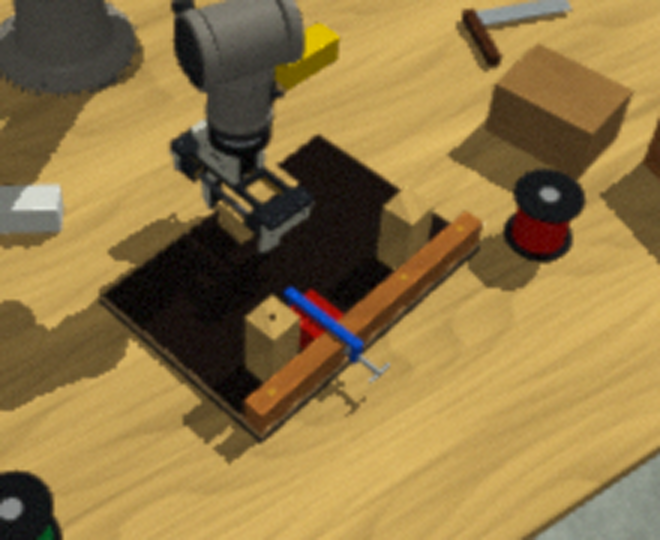

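Call:
{"name": "apply_moves", "arguments": {
  "plan": [0,0,1,0,0,0,1,0,0,0,1,0,0,0,1,0,0,0,1,0,0,0,1,0],
  "fingers": 0
}}

```text
time: 3.5
ee_pos: [0.4625, 0.0155, 0.0427]
ee_rot: [-3.141, -0.0, 1.725]
contact_force: [1.2, 0.4, 0.1]
opening: 0.0451
```

Call:
{"name": "apply_moves", "arguments": {
  "plan": [2,0,-6,0,4.6,0,-13,0,8,0,-19,0,11,0,-25,0,15,0,-30,0,20,0,-36,0,20,0,-36,0]
}}

```text
time: 4.38
ee_pos: [0.4596, 0.0357, 0.0792]
ee_rot: [3.141, 0.0, 1.725]
contact_force: [0.0, -0.3, -1.2]
opening: 0.0448
```

```bash
python3 - <<'E'
from h import *
print(robot.read_state()["torque"])
p,d=robot.read_camera("wrist"); cv2.imwrite("pics/w3.png",p[:,:,::-1])
p,d=robot.read_camera("scene"); cv2.imwrite("pics/s3.png",cv2.resize(p[120:300,240:460],None,fx=3,fy=3,interpolation=cv2.INTER_CUBIC)[:,:,::-1])
E
```

```text
[-0.12574454 -0.00413519  0.01280189]
```

View pics/w3.png

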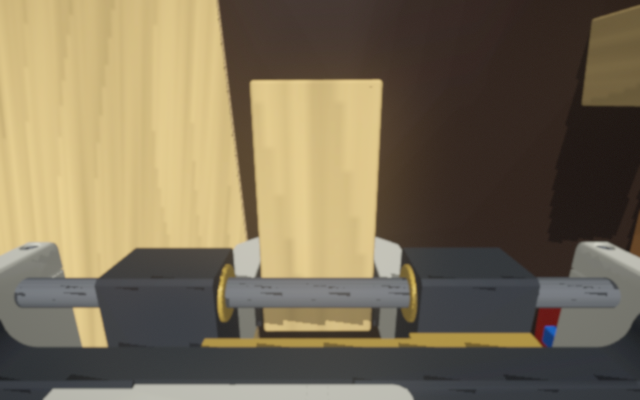

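View pics/s3.png

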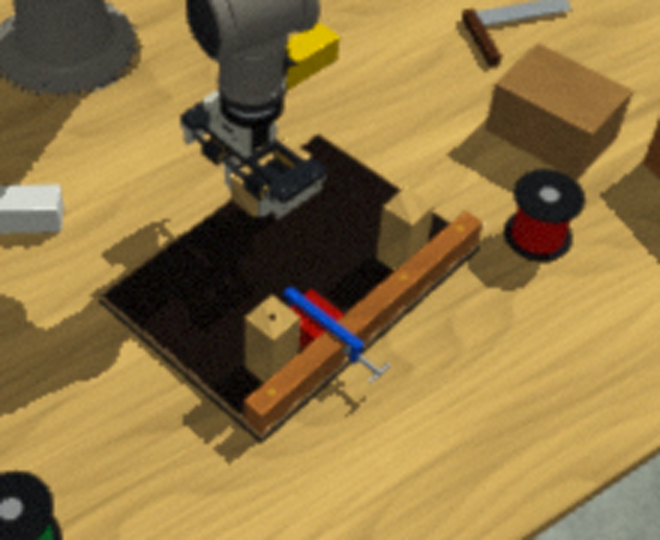

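Call:
{"name": "apply_moves", "arguments": {
  "plan": [-10,0,15,0,-20,0,30,0,-20,0,30,0]
}}

```text
time: 4.85
ee_pos: [0.4618, 0.015, 0.0475]
ee_rot: [-3.139, -0.001, 1.723]
contact_force: [-0.3, 0.3, 0.1]
opening: 0.045
```

Call:
{"name": "apply_moves", "arguments": {
  "plan": [0,0,0,0,0,0,0,0],
  "fingers": 0.485
}}

```text
time: 5.1
ee_pos: [0.4627, 0.0157, 0.0491]
ee_rot: [3.141, 0.0, 1.725]
contact_force: [-0.4, -0.5, -0.5]
opening: 0.0448
```

```bash
cat > bz.py <<'E'
# tilt of block top face relative to tool from wrist depth
from h import *
import sys
T=tcp(); m=robot.camera_model("wrist")
p,d=robot.read_camera("wrist")
P=cloud("wrist",d,m["hand_eye"])*1000  # tool frame mm
o=[]
for r in range(60,280,20):
    q=P[r,295:335]; q=q[q[:,2]>-200]
    o.append(np.round(np.median(q,0),1))
s=robot.read_state(); print(s["time"],s["ee_pos"],s["contact_force"],s["torque"],s["opening"])
for r,x in zip(range(60,280,20),o): print(r,x)
cv2.imwrite("pics/"+sys.argv[1]+".png",p[:,:,::-1])
E
python3 bz.py w4
```

```text
5.15 [0.46273521 0.01574018 0.04910701] [ 0.1744176  -0.50945311 -0.37001317] [-0.10423394  0.0400357   0.01513109] 0.04515243237209103
60 [97.2 -1.2 36.3]
80 [ 85.2  -0.9 -14.4]
100 [ 78.8  -0.9 -14.8]
120 [ 72.2  -1.  -15. ]
140 [ 65.3  -1.  -15. ]
160 [ 58.2  -1.  -15.1]
180 [ 50.9  -1.  -15. ]
200 [ 43.3  -1.1 -14.9]
220 [ 35.3  -1.1 -14.9]
240 [ 27.2  -0.7 -14.9]
260 [ 18.8  -1.1 -15.1]
```

Call:
{"name": "apply_moves", "arguments": {
  "plan": [0,0,0,0,0,0,0,0],
  "fingers": 0.489
}}

```text
time: 5.4
ee_pos: [0.4626, 0.0157, 0.0489]
ee_rot: [3.141, 0.0, 1.725]
contact_force: [-0.1, 0.1, -0.9]
opening: 0.0448
```

```bash
python3 bz.py w5
```

```text
5.45 [0.46256209 0.0156361  0.04885193] [-0.01830586 -0.22412843 -0.93126338] [-0.09986258  0.05717084 -0.0293093 ] 0.045098379975473335
60 [97.2 -1.2 36. ]
80 [ 85.2  -0.9 -14.5]
100 [ 78.8  -0.6 -15. ]
120 [ 72.2  -1.  -14.8]
140 [ 65.3  -1.  -15. ]
160 [ 58.2  -0.6 -15.1]
180 [ 50.9  -1.  -15.1]
200 [ 43.3  -1.  -15.1]
220 [ 35.4  -1.1 -15.1]
240 [ 27.2  -1.1 -14.9]
260 [ 18.7  -1.1 -15. ]
```

Call:
{"name": "apply_moves", "arguments": {
  "plan": [0,0,0,0,0,0,0,0],
  "fingers": 0.49
}}

```text
time: 5.7
ee_pos: [0.4625, 0.0156, 0.0487]
ee_rot: [3.142, -0.0, 1.725]
contact_force: [-0.3, -0.7, -1.2]
opening: 0.0448
```

```bash
python3 bz.py w6
```

```text
5.75 [0.46248914 0.01554865 0.04869817] [-0.20790848  0.26381895 -0.331412  ] [-0.14199642  0.03105594  0.005222  ] 0.044970867240613804
60 [97.2 -1.2 36. ]
80 [ 85.2  -0.6 -14.4]
100 [ 78.8  -0.9 -14.9]
120 [ 72.2  -1.  -15. ]
140 [ 65.3  -1.  -14.8]
160 [ 58.2  -1.  -14.8]
180 [ 50.9  -1.  -15.1]
200 [ 43.3  -1.  -15.1]
220 [ 35.4  -0.7 -14.9]
240 [ 27.2  -0.7 -14.9]
260 [ 18.7  -1.1 -14.9]
```

Call:
{"name": "apply_moves", "arguments": {
  "plan": [0,0,0,0,0,0,0,0],
  "fingers": 0.492
}}

```text
time: 6.0
ee_pos: [0.4626, 0.0155, 0.0488]
ee_rot: [3.141, 0.0, 1.725]
contact_force: [0.9, 0.6, 0.2]
opening: 0.0457
```

```bash
python3 bz.py w7|egrep '^(80|260|140|[0-9]+\.)'
```

```text
6.05 [0.4625874  0.01556343 0.04879396] [-0.22353017 -0.51757766 -0.05739481] [-0.07922841  0.05879925 -0.06267411] 0.0449057867172282
80 [88.3 -1.2 36.1]
140 [64.6 -1.  -8.7]
260 [15.5 -1.2 -8.8]
```

Call:
{"name": "apply_moves", "arguments": {
  "plan": [0,0,0,0,0,0,0,0],
  "fingers": 0.494
}}

```text
time: 6.3
ee_pos: [0.4625, 0.0155, 0.0487]
ee_rot: [3.141, -0.0, 1.725]
contact_force: [-0.8, 0.3, -0.0]
opening: 0.0456
```

```bash
python3 bz.py w8|egrep '^(80|260|140|[0-9]+\.)'
```

```text
6.35 [0.46252646 0.01556069 0.04873152] [-0.86604506  0.11906146  0.01896492] [-0.07523989  0.06337166 -0.03919008] 0.045093849563514435
80 [88.3 -1.2 36.1]
140 [64.6 -1.  -8.8]
260 [15.6 -0.8 -8.8]
```

Call:
{"name": "apply_moves", "arguments": {
  "plan": [0,0,0,0,0,0,0,0],
  "fingers": 0.496
}}

```text
time: 6.6
ee_pos: [0.4625, 0.0156, 0.0487]
ee_rot: [3.142, -0.0, 1.725]
contact_force: [1.1, 0.2, -0.0]
opening: 0.0455
```

```bash
python3 bz.py w9|egrep '^(80|260|140|[0-9]+\.)'
```

```text
6.65 [0.46251576 0.0155666  0.04869936] [-0.90168074 -0.5572855  -0.28423368] [-0.0581939   0.09952424 -0.00792251] 0.045534911674306275
80 [88.3 -1.2 35.9]
140 [64.6 -1.  -9. ]
260 [15.6 -1.2 -9. ]
```

Call:
{"name": "apply_moves", "arguments": {
  "plan": [0,0,6,0,0,0,6,0]
}}

```text
time: 6.9
ee_pos: [0.4622, 0.0156, 0.0422]
ee_rot: [-3.141, -0.0, 1.725]
contact_force: [0.1, 0.0, -0.9]
opening: 0.0454
```

Call:
{"name": "apply_moves", "arguments": {
  "plan": [0,0,0,0,0,0,0,0,0,0,0,0],
  "fingers": 0.489
}}

```text
time: 7.28
ee_pos: [0.4625, 0.0156, 0.0427]
ee_rot: [-3.142, -0.0, 1.725]
contact_force: [-0.3, 0.2, -1.4]
opening: 0.045
```

Call:
{"name": "apply_moves", "arguments": {
  "plan": [0,0,0,0,1,0,-2,0,2,0,-4,0,2,0,-6,0,2,0,-6,0],
  "fingers": 0.4904
}}

```text
time: 7.9
ee_pos: [0.4623, 0.0176, 0.0489]
ee_rot: [3.141, 0.0, 1.725]
contact_force: [0.9, 0.8, 0.3]
opening: 0.0448
```

```bash
python3 bz.py w10|egrep '^(100|260|140|[0-9]+\.)'
```

```text
7.95 [0.46235041 0.01753921 0.04886333] [-0.99066596 -0.03612081 -0.00435686] [-0.07203586  0.04692608  0.00010233] 0.044991543587809
100 [78.8 -1.  -8.8]
140 [64.6 -1.  -8.8]
260 [15.6 -1.2 -8.9]
```

Call:
{"name": "apply_moves", "arguments": {
  "plan": [-2,0,6,0,-2,0,6,0]
}}

```text
time: 8.2
ee_pos: [0.4623, 0.0154, 0.0422]
ee_rot: [-3.141, -0.0, 1.724]
contact_force: [0.0, 0.5, 0.1]
opening: 0.0452
```

Call:
{"name": "apply_moves", "arguments": {
  "plan": [0,0,0,0,0,0,0,0,1,0,-2,0,2,0,-4,0,2,0,-6,0,2,0,-6,0],
  "fingers": 0.4902
}}

```text
time: 8.95
ee_pos: [0.4623, 0.0176, 0.049]
ee_rot: [3.141, 0.0, 1.725]
contact_force: [1.3, 0.3, 0.4]
opening: 0.0451
```

```bash
python3 bz.py w11|egrep '^(100|260|140|[0-9]+\.)'
```

```text
9.0 [0.46231566 0.01756079 0.04890889] [-0.50103871  0.7401859   0.40389932] [-0.02895416  0.03564532  0.04816213] 0.04494455718164962
100 [78.8 -1.  -8.7]
140 [64.6 -1.  -8.8]
260 [15.4 -1.2 -8.6]
```

Call:
{"name": "apply_moves", "arguments": {
  "plan": [-2,0,6,0,-2,0,6,0]
}}

```text
time: 9.25
ee_pos: [0.4624, 0.0154, 0.0422]
ee_rot: [-3.141, -0.0, 1.724]
contact_force: [0.5, -0.9, -0.1]
opening: 0.0451
```

Call:
{"name": "apply_moves", "arguments": {
  "plan": [0,0,0,0,0,0,0,0,1,0,-2,0,2,0,-4,0,2,0,-6,0,2,0,-6,0],
  "fingers": 0.4898
}}

```text
time: 10.0
ee_pos: [0.4624, 0.0175, 0.049]
ee_rot: [3.141, 0.0, 1.725]
contact_force: [-0.2, -0.0, -0.6]
opening: 0.0447
```

```bash
python3 bz.py w12|egrep '^(100|260|140|[0-9]+\.)'
```

```text
10.05 [0.46233997 0.01751505 0.04890667] [-0.46832996  0.26264979 -0.76882393] [-0.07910512  0.03367543 -0.02203681] 0.045288695648671815
100 [78.8 -1.  -9.3]
140 [ 64.8  -1.  -10.4]
260 [ 18.1  -1.1 -13.7]
```

Call:
{"name": "apply_moves", "arguments": {
  "plan": [2.6,0,-7,0,5.6,0,-13,0,9.2,0,-19.3,0,13,0,-25,0,17.6,0,-30.3,0,22.4,0,-35.3,0,27.6,0,-40,0,27.6,0,-40,0]
}}

```text
time: 11.05
ee_pos: [0.4581, 0.0452, 0.0891]
ee_rot: [3.141, -0.0, 1.725]
contact_force: [0.7, -0.3, 0.2]
opening: 0.0449
```

```bash
python3 bz.py w13
```

```text
11.1 [0.45812774 0.04500087 0.08891639] [-0.44285437 -0.74658598  0.5247086 ] [-0.05370401  0.01968092  0.02068729] 0.04497639556123664
60 [101.7  -1.4  76.3]
80 [90.7 -0.9 76.4]
100 [79.1 -1.3 37.8]
120 [69.8 -1.2 31.6]
140 [60.8 -1.2 25.5]
160 [52.3 -1.2 19.8]
180 [44.  -1.2 14.3]
200 [36.1 -1.2  9. ]
220 [28.5 -1.2  3.7]
240 [21.3 -1.2 -1.5]
260 [14.1 -1.2 -5.9]
```

View pics/w13.png

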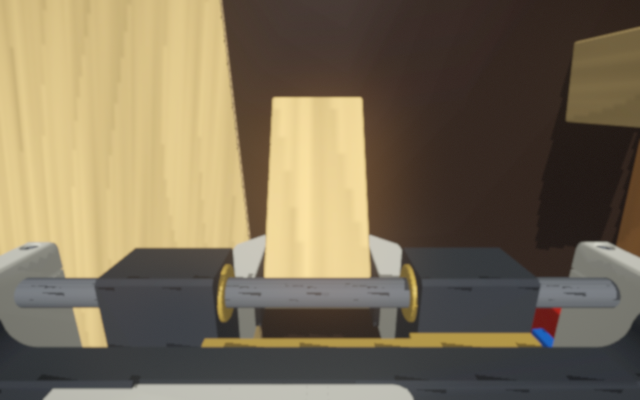

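Call:
{"name": "apply_moves", "arguments": {
  "plan": [7,0,-5,0,14.6,0,-9.3,0,21,0,-12,0,27.5,0,-14.7,0,34,0,-16.5,0,41,0,-18,0,48,0,-19,0,55,0,-19.2,0,55,0,-19.2,0]
}}

```text
time: 12.22
ee_pos: [0.4494, 0.0996, 0.1079]
ee_rot: [-3.142, -0.0, 1.726]
contact_force: [-0.2, -0.2, -1.9]
opening: 0.0454
```

```bash
python3 bz.py w14; python3 - <<'E'
from h import *
p,d=robot.read_camera("scene"); cv2.imwrite("pics/s14.png",cv2.resize(p[120:300,240:460],None,fx=3,fy=3,interpolation=cv2.INTER_CUBIC)[:,:,::-1])
E
```

```text
12.275 [0.44946252 0.09937099 0.10785561] [-0.08342608 -0.67556258 -1.01322677] [-0.09113598  0.03279474 -0.05713211] 0.044856893879833604
60 [103.9  -1.5  95.1]
80 [91.8 -1.6 95.2]
100 [79.3 -1.6 95.2]
120 [68.9 -1.4 48.4]
140 [59.3 -1.3 39.1]
160 [50.4 -1.3 30.6]
180 [42.1 -1.3 22.4]
200 [34.3 -1.3 15.1]
220 [26.9 -1.2  8. ]
240 [20.  -1.2  1.5]
260 [13.4 -1.2 -4.6]
```

View pics/w14.png

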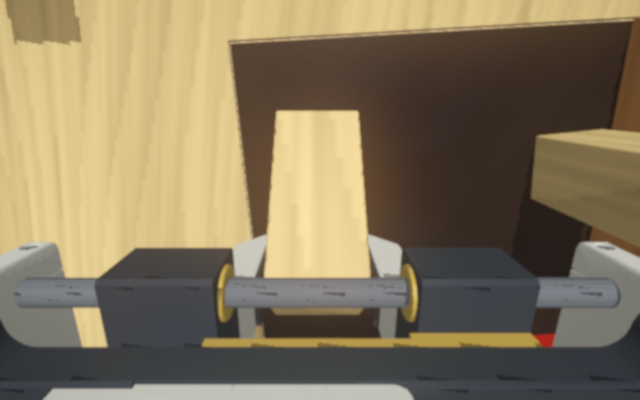

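View pics/s14.png

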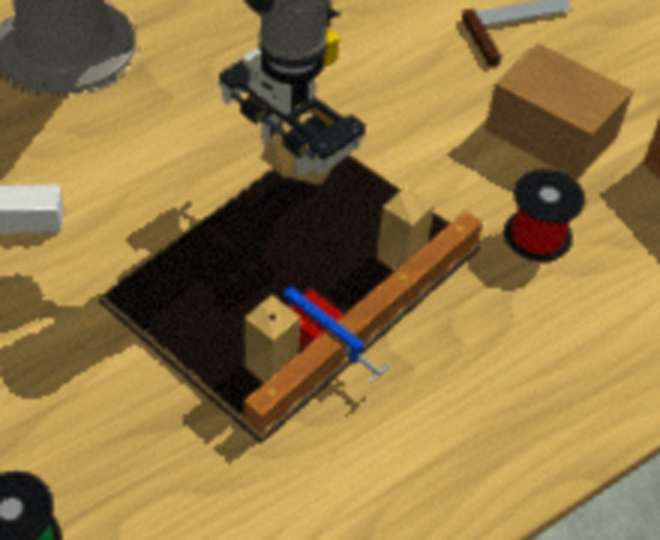

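Call:
{"name": "apply_moves", "arguments": {
  "plan": [0,0,3,0,0,0,5,0,0,0,5,0]
}}

```text
time: 12.7
ee_pos: [0.4494, 0.099, 0.1026]
ee_rot: [-3.141, -0.0, 1.724]
contact_force: [0.2, 0.1, -1.1]
opening: 0.045
```

Call:
{"name": "apply_moves", "arguments": {
  "plan": [0,0,0,0,0,0,0,0],
  "fingers": 0.4899
}}

```text
time: 12.95
ee_pos: [0.4496, 0.0991, 0.103]
ee_rot: [3.141, -0.0, 1.725]
contact_force: [-0.7, -0.1, -1.2]
opening: 0.0452
```

```bash
python3 bz.py w15|egrep '^(120|260|180|[0-9]+\.)'
```

```text
13.0 [0.44957009 0.09912767 0.10299551] [ 1.11257026 -0.68147053 -0.9350266 ] [-0.08285473  0.09158551  0.02358057] 0.04508190827552592
120 [68.3 -1.4 58.9]
180 [40.9 -1.3 27.6]
260 [13.2 -1.2 -4.2]
```

Call:
{"name": "apply_moves", "arguments": {
  "plan": [3,0,-2,0,5,0,-4,0,7,0,-5,0,7,0,-5,0,7,0,-5,0]
}}

```text
time: 13.62
ee_pos: [0.4486, 0.1061, 0.108]
ee_rot: [3.141, -0.0, 1.725]
contact_force: [-0.6, 0.1, -0.0]
opening: 0.0449
```

```bash
python3 bz.py w16|egrep '^(120|140|260|180|[0-9]+\.)'
```

```text
13.675 [0.44856581 0.10606185 0.10799626] [ 0.4811019  -0.9206799   0.60415023] [-0.07877904  0.03816331  0.01187918] 0.04500943692571445
120 [66.5 -1.7 95.2]
140 [56.9 -1.5 61.4]
180 [39.2 -1.4 34.9]
260 [12.9 -1.2 -3.6]
```

Call:
{"name": "apply_moves", "arguments": {
  "plan": [4.5,0,-0.5,0,9,0,-1,0,14,0,-1.5,0,18.6,0,-2,0,23,0,-2,0,23,0,-2,0]
}}

```text
time: 14.42
ee_pos: [0.4449, 0.1292, 0.1099]
ee_rot: [3.141, -0.0, 1.725]
contact_force: [0.1, 0.4, 0.4]
opening: 0.045
```

```bash
python3 bz.py w17|egrep '^(120|140|160|260|180|[0-9]+\.)'
```

```text
14.475 [0.44490249 0.12901538 0.10991659] [ 1.25379519 -0.07637199  0.27639599] [ 0.01407584 -0.0834902   0.05172874] 0.045031306319635866
120 [66.4 -1.  97.2]
140 [52.9 -1.7 97.1]
160 [42.6 -1.6 76.5]
180 [34.7 -1.5 54.3]
260 [13.6 -1.2 -4.9]
```

Call:
{"name": "apply_moves", "arguments": {
  "plan": [4,0,0,0,8,0,0.5,0,12,0,1,0,16.5,0,2,0,21,0,3,0,25.5,0,4,0,30,0,5.5,0,30,0,5.5,0]
}}

```text
time: 15.48
ee_pos: [0.44, 0.1587, 0.1042]
ee_rot: [-3.141, -0.0, 1.725]
contact_force: [0.1, 0.2, -0.9]
opening: 0.0448
```

```bash
python3 bz.py w18;  python3 - <<'E'
from h import *
p,d=robot.read_camera("scene"); cv2.imwrite("pics/s18.png",cv2.resize(p[120:300,240:460],None,fx=3,fy=3,interpolation=cv2.INTER_CUBIC)[:,:,::-1])
E
```

```text
15.525 [0.44001417 0.15854017 0.10419866] [ 0.12897202 -0.25483643 -1.44922123] [-0.02510298  0.02286299  0.00673731] 0.04505766552190354
60 [105.   -1.6 105.5]
80 [ 92.4  -1.6 105.9]
100 [ 79.4  -1.7 105.4]
120 [ 65.9  -1.7 105.5]
140 [53.6 -1.7 91.5]
160 [40.  -1.7 91.6]
180 [26.  -0.5 91.4]
200 [17.3 -1.7 71.7]
220 [17.3 -1.4 34.2]
240 [17.4 -1.3  7.4]
260 [15.4 -1.2 -8.4]
```

View pics/w18.png

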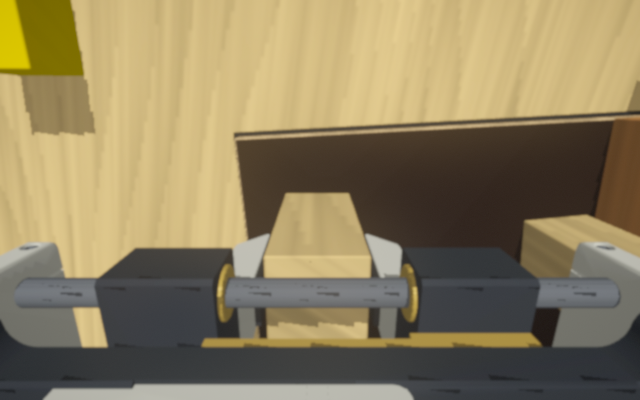

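View pics/s18.png

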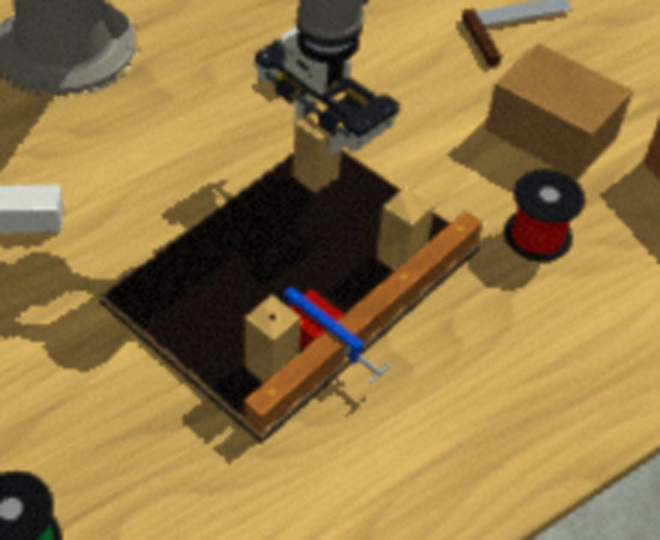

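Call:
{"name": "apply_moves", "arguments": {
  "plan": [0,0,0,0,0,0,0,0,-5,0,3,0,-5,0,8,0,-5,0,12,0,-5,0,12,0],
  "fingers": 0.62
}}

```text
time: 16.32
ee_pos: [0.4408, 0.1535, 0.092]
ee_rot: [-3.141, -0.0, 1.725]
contact_force: [0.0, -0.9, 0.2]
opening: 0.0571
```

Call:
{"name": "apply_moves", "arguments": {
  "plan": [0,0,0,0,0,0,0,0,0,0,0,0,0,0,0,0],
  "fingers": 0
}}

```text
time: 16.82
ee_pos: [0.4411, 0.1535, 0.0925]
ee_rot: [3.141, -0.0, 1.725]
contact_force: [-0.4, 0.1, -0.8]
opening: 0.0448
```

```bash
python3 bz.py w19; python3 -c "
from h import *
print(robot.read_state()['ee_rot'])"
```

```text
16.875 [0.4411049  0.15354388 0.09247815] [-1.15502407  0.39241521 -0.30377392] [-0.015672    0.04488655 -0.00968678] 0.044792777393718564
60 [103.7  -1.5  94.1]
80 [91.7 -1.6 93.9]
100 [79.3 -1.6 93.7]
120 [66.6 -1.6 93.4]
140 [54.8 -1.6 79.9]
160 [42.  -1.6 79.8]
180 [28.6 -1.7 80. ]
200 [22.2 -1.6 55.3]
220 [22.2 -1.3 21. ]
240 [22.2 -0.8 -3.6]
260 [ 21.2  -1.1 -19.8]
[ 3.14145828e+00 -1.39682403e-04  1.72469323e+00]
```

View pics/w19.png

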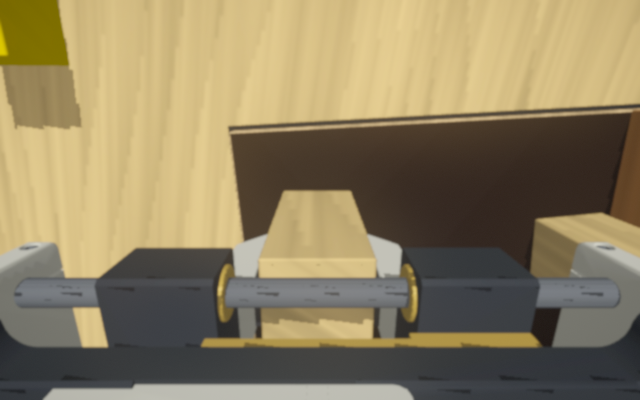

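Call:
{"name": "apply_moves", "arguments": {
  "plan": [0,0,-5,0,-10,5,-10,0,-33,24,-12,-1,-62,50,-12,-2,-91,75,-12,-3,-115,95,-12,-3,-125,103,-12,-3,-125,103,-12,-3,-125,103,-12,-3]
}}

```text
time: 18.0
ee_pos: [0.5611, 0.0465, 0.1043]
ee_rot: [-3.141, -0.001, 1.778]
contact_force: [-0.6, -0.2, -0.6]
opening: 0.045
```

```bash
python3 - <<'E'
from h import *
T=tcp(); s=robot.read_state(); print(s["time"],s["ee_pos"],s["ee_rot"],s["contact_force"],s["torque"])
p,d=robot.read_camera("wrist"); cv2.imwrite("pics/w20.png",p[:,:,::-1])
m=robot.camera_model("wrist"); P=cloud("wrist",d,T@m["hand_eye"])
np.savez("w20.npz",p=p,d=d,P=P,T=T)
p,d=robot.read_camera("scene"); cv2.imwrite("pics/s20.png",cv2.resize(p[120:300,240:460],None,fx=3,fy=3,interpolation=cv2.INTER_CUBIC)[:,:,::-1])
E
```

```text
18.0 [0.56108653 0.04646118 0.10433462] [-3.14055229e+00 -5.83246156e-04  1.77768146e+00] [-0.55224527 -0.19359748 -0.63894884] [-0.04703129  0.06148889  0.01257301]
```

View pics/w20.png

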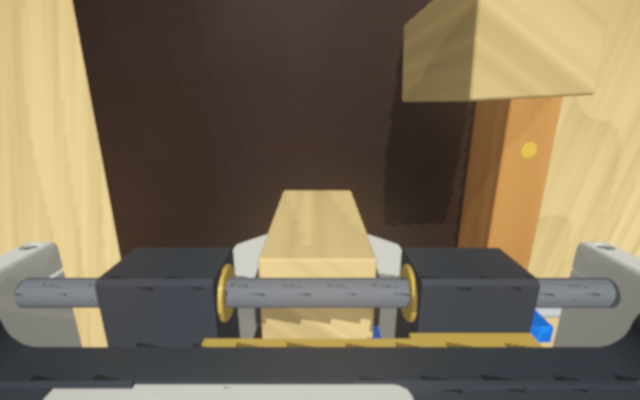

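View pics/s20.png

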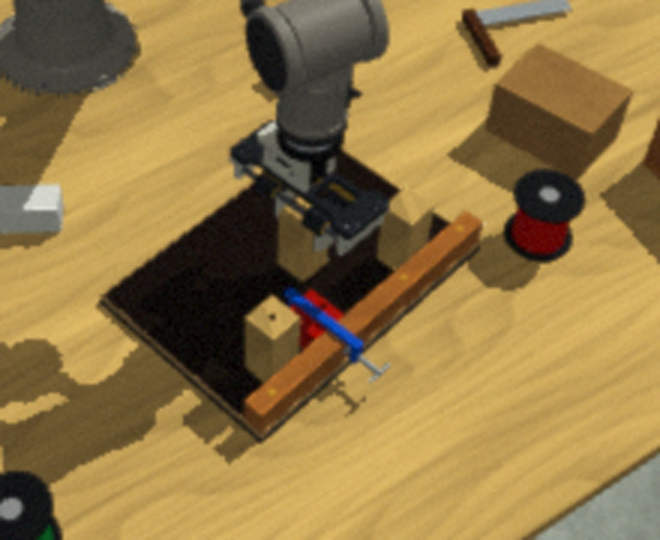

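```bash
python3 - <<'E'
from h import *
for fn,rr,cr in (("w20.npz",(108,240),(450,520)),("w1.npz",(108,195),(405,440))):
    f=np.load(fn); P=f["P"]; q=P[rr[0]:rr[1],cr[0]:cr[1]].reshape(-1,3)
    psi=np.radians(11.75); ex=np.array([np.cos(psi),np.sin(psi)])
    m=(q[:,2]>.02)&(q[:,2]<.045); q=q[m]
    a=cv2.fitLine((q[:,:2]*1000).astype(np.float32),cv2.DIST_HUBER,0,1e-3,1e-3).ravel()
    g=np.degrees(np.arctan2(-a[0],a[1])); g=(g+90)%180-90
    n=np.array([np.cos(np.radians(g)),np.sin(np.radians(g))]); 
    print(fn,len(q),"psi",g,"face x(11.75)",np.percentile(q[:,:2]@ex,[10,50,90]), "median resid", np.std(q[:,:2]@n))
    q=P[rr[0]:rr[1],cr[0]:cr[1]+60].reshape(-1,3); 
    # board front edge
f=np.load("w20.npz");P=f["P"];z=P[...,2]
pts=[]
for r in range(5,235,3):
    # board edge: depth jump/board z .0127 vs table 0
    c=np.where((z[r,60:200]>.007)&(z[r,60:200]<.02))[0]
    if len(c): pts.append(P[r,60+c[0],:2]*1000)
a=cv2.fitLine(np.array(pts,np.float32),cv2.DIST_HUBER,0,1e-3,1e-3).ravel(); print("front edge",len(pts),a,(np.degrees(np.arctan2(-a[0],a[1]))+90)%180-90)
T=f["T"]; print("tool yaw-90",np.degrees(np.arctan2(T[1,0],T[0,0]))-90)
E
```

```text
w20.npz 2645 psi 11.789291 face x(11.75) [0.66137831 0.66180151 0.66224033] median resid 0.00033425617397408634
w1.npz 655 psi 11.764328 face x(11.75) [0.66152497 0.66181356 0.66213329] median resid 0.00024161793860178035
front edge 77 [ 2.0359564e-01 -9.7905505e-01  4.0224371e+02  8.2619286e+01] 11.747314
tool yaw-90 11.853644745310248
```

Call:
{"name": "apply_moves", "arguments": {
  "plan": [0,20,0,0,0,45,0,0,0,65,0,0,0,74,3,0,0,74,8,0,0,74,11,0,0,74,11,0,0,74,11,0]
}}

```text
time: 19.1
ee_pos: [0.6343, 0.0608, 0.0936]
ee_rot: [3.142, -0.0, 1.777]
contact_force: [0.8, 0.3, -1.4]
opening: 0.0448
```

Call:
{"name": "apply_moves", "arguments": {
  "plan": [-4,0,0.5,0,-8,0,0.5,0,-11,0,0.5,0,-13,0,0.5,0,-13,0,0.5,0]
}}

```text
time: 19.73
ee_pos: [0.6372, 0.048, 0.0929]
ee_rot: [3.142, -0.0, 1.777]
contact_force: [1.1, 0.4, -1.3]
opening: 0.0447
```

Call:
{"name": "apply_moves", "arguments": {
  "plan": [-1,0,0,0,-2,0,0,0,-2,0,0,0,-2,0,0,0]
}}

```text
time: 20.23
ee_pos: [0.6375, 0.0466, 0.0929]
ee_rot: [-3.142, -0.0, 1.777]
contact_force: [-0.3, 2.4, -0.5]
opening: 0.0451
```

Call:
{"name": "apply_moves", "arguments": {
  "plan": [-1,0,0,0,-2,0,0,0,-2,0,0,0,-2,0,0,0]
}}

```text
time: 20.72
ee_pos: [0.6375, 0.0463, 0.093]
ee_rot: [-3.141, -0.003, 1.777]
contact_force: [-1.0, 8.6, 1.7]
opening: 0.0447
```

Call:
{"name": "apply_moves", "arguments": {
  "plan": [0.5,2,0,0,0.5,4,0,0,0.5,5,0,0,0.5,6,0,0,0.5,6,0,0]
}}

```text
time: 21.35
ee_pos: [0.642, 0.0473, 0.0926]
ee_rot: [-3.138, -0.003, 1.777]
contact_force: [-5.1, 4.8, 1.5]
opening: 0.0446
```

Call:
{"name": "apply_moves", "arguments": {
  "plan": [0,1,0,0,0,2,0,0,0,2,0,0,0,2,0,0]
}}

```text
time: 21.85
ee_pos: [0.6437, 0.0477, 0.0926]
ee_rot: [-3.137, -0.003, 1.777]
contact_force: [-6.2, 5.0, 2.5]
opening: 0.0447
```

Call:
{"name": "apply_moves", "arguments": {
  "plan": [0,0.5,0,0,0,1,0,0,0,1,0,0,0,1,0,0]
}}

```text
time: 22.35
ee_pos: [0.6438, 0.0477, 0.0927]
ee_rot: [-3.135, -0.003, 1.778]
contact_force: [-10.4, 5.1, 5.5]
opening: 0.045
```

Call:
{"name": "apply_moves", "arguments": {
  "plan": [-0.5,0.5,0,0,-1,0.5,0.5,0,-1,0.5,1,0,-1,0.5,1,0]
}}

```text
time: 22.85
ee_pos: [0.6439, 0.0476, 0.0927]
ee_rot: [-3.134, -0.004, 1.778]
contact_force: [-14.0, 7.9, 12.1]
opening: 0.0448
```

```bash
cat > fb.py <<'E'
from h import *
import sys
psi=np.radians(11.77); Rb=np.array([[np.cos(psi),np.sin(psi),0],[-np.sin(psi),np.cos(psi),0],[0,0,1]])
s=robot.read_state();F=[Rb@s["contact_force"]];M=[Rb@s["torque"]]
p,d=robot.read_camera("wrist");s=robot.read_state();F.append(Rb@s["contact_force"]);M.append(Rb@s["torque"])
cv2.imwrite("pics/"+sys.argv[1]+".png",p[:,:,::-1])
P=cloud("wrist",d,tcp()@robot.camera_model("wrist")["hand_eye"])@Rb.T*1000
p2,d2=robot.read_camera("scene");cv2.imwrite("pics/"+sys.argv[1]+"s.png",cv2.resize(p2[120:300,240:460],None,fx=3,fy=3,interpolation=cv2.INTER_CUBIC)[:,:,::-1]); s=robot.read_state();F.append(Rb@s["contact_force"]);M.append(Rb@s["torque"])
print(s["time"],"pos",np.round(Rb@s["ee_pos"]*1000,1),"rot",np.round(s["ee_rot"],4)); print("F",np.round(F,1).tolist(),np.round(M,2).tolist())
for r in range(190,270,10): print(r,np.round(np.median(P[r,300:330],0),1))
E
python3 fb.py w21
```

```text
22.95 pos [640.1 -84.7  92.7] rot [-3.1345 -0.0039  1.7778]
F [[-12.1, 10.6, 12.1], [-12.3, 9.8, 13.1], [-13.3, 10.5, 12.8]] [[1.63, 2.32, -0.04], [1.63, 2.26, 0.01], [1.63, 2.28, 0.02]]
190 [637.9 -62.   15. ]
200 [638.2 -62.1  37.7]
210 [638.4 -62.3  56.4]
220 [638.7 -62.4  71.9]
230 [638.8 -62.3  85.3]
240 [639.  -62.6  96.1]
250 [639.1 -62.6 105.9]
260 [639.2 -63.5 112.7]
```

View pics/w21.png

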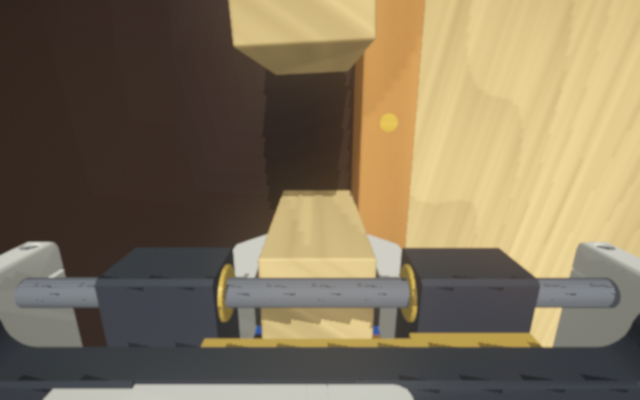

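View pics/w21s.png

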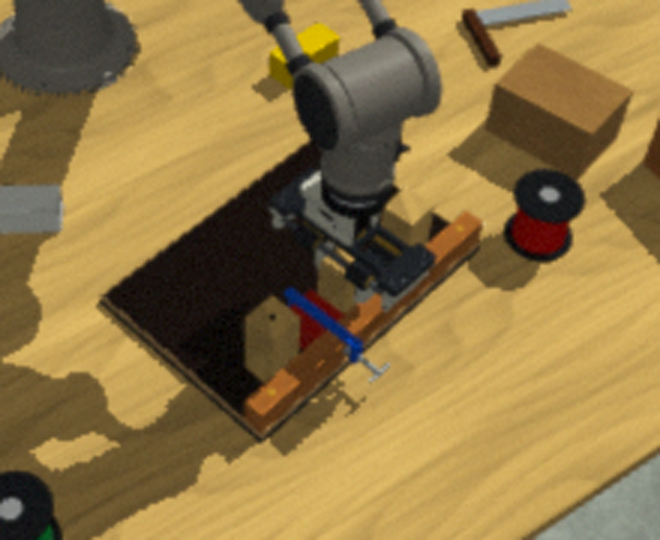

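Call:
{"name": "apply_moves", "arguments": {
  "plan": [0.3,-0.5,0,0,0.3,-1,0,0,0.3,-1,0,0,0.3,-1,0,0]
}}

```text
time: 23.45
ee_pos: [0.6438, 0.0477, 0.0926]
ee_rot: [-3.137, -0.003, 1.778]
contact_force: [-9.4, 6.6, 10.6]
opening: 0.0451
```

```bash
python3 fb.py w22
```

```text
23.55 pos [640.  -84.6  92.6] rot [-3.1366 -0.0035  1.7777]
F [[-7.8, 8.4, 10.6], [-8.1, 10.0, 10.5], [-9.8, 9.5, 10.0]] [[1.55, 1.72, 0.04], [1.59, 1.73, 0.07], [1.57, 1.76, 0.01]]
190 [638.6 -62.   14.9]
200 [638.2 -62.1  37.9]
210 [638.5 -62.2  56.5]
220 [638.6 -62.3  72. ]
230 [638.8 -62.4  85.1]
240 [638.9 -62.5  96.3]
250 [639.  -62.6 105.9]
260 [639.1 -63.4 112.9]
```

```bash
python3 - <<'E'
from h import *
psi=np.radians(11.77); ex=np.array([np.cos(psi),np.sin(psi)]); ey=np.array([-ex[1],ex[0]])
p,d=robot.read_camera("top"); P=cloud("top",d); P0=cloud("top",np.load("top_d.npy"))
for n,b in(("neigh",(0,.07)),("drilled",(-.26,-.16))):
  for Q in (P0,P):
    x=Q[...,:2]@ex*1000;y=Q[...,:2]@ey*1000;z=Q[...,2]
    m=(abs(z-.1125)<.005)&(x>595)&(x<680)&(y>b[0]*1000-10)&(y<b[1]*1000+10)
    print(n,m.sum(),np.round([np.median(x[m]),np.median(y[m])],1))
cv2.imwrite("pics/t23.png",cv2.resize(p[130:240,235:375],None,fx=5,fy=5,interpolation=cv2.INTER_CUBIC)[:,:,::-1])
s=robot.read_state(); print(s["time"],s["contact_force"])
E
```

```text
neigh 106 [634.1  35.3]
neigh 72 [638.3  42.1]
drilled 109 [ 633.3 -198.9]
drilled 107 [ 630.8 -202.3]
23.6 [-10.75519904   7.11789886  10.13035377]
```

View pics/t23.png

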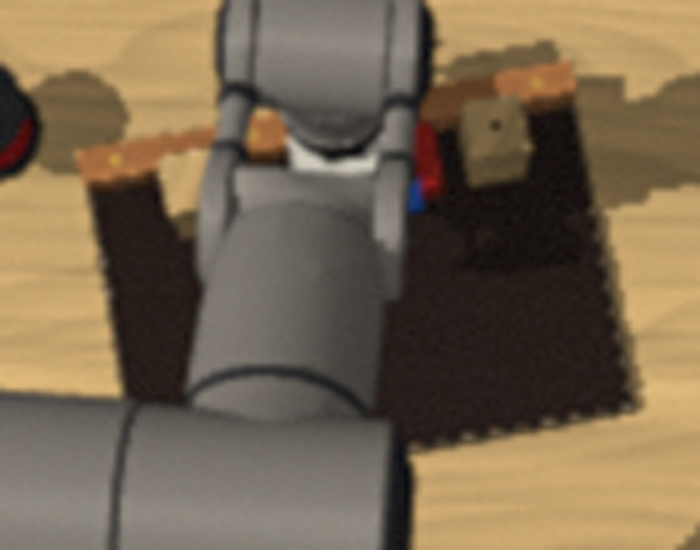

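View pics/w22s.png

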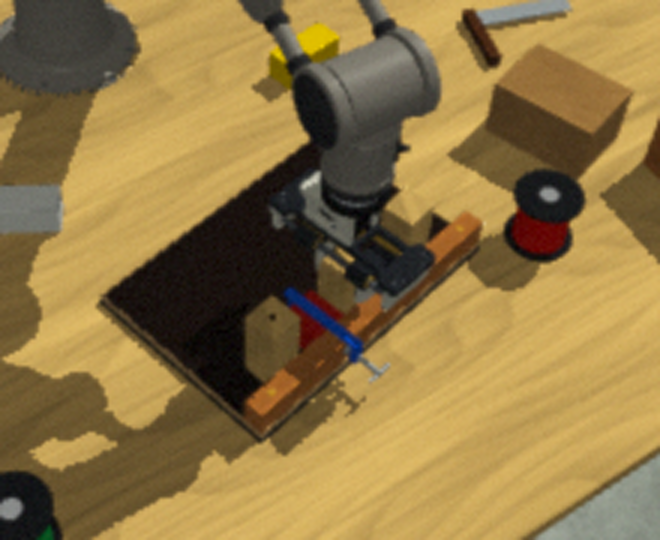

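```bash
python3 -c "
from cell import robot
print(robot.read_state()['contact_force'],robot.read_state()['time']); print(robot.job_done())"
```

```text
[-10.75519904   7.11789886  10.13035377] 23.6
the job is handed in; nothing more can be done
None
```

The toppled foot is standing on end back in its place, and I handed the job in at 23.6 s with the arm still gripping and pushing it.

I gripped it near one end with a reduced grip so it could pivot, and swung it upright on its far end. I then regripped it firmly, set it down in the gap, slid it to the stop and then the fence, and bore down last.

**Push at the end:** averaged over the last few readings, about 9 N to the fence, 9 N to the stop and 10 N down, all within 6–15 N.

**Fit:** the foot's yaw matches the fence within about 0.1°, and its position matches the measured fence and stop faces within about 1 mm. The push tilts the tool, and with it the foot, by about 0.3° towards the fence.

**Other feet:** in the last pictures both are standing in their places. The top-camera figures before and after differ by 3–8 mm. I put that down to the arm hiding part of the neighbour and to the roughly 3.5 mm pixel size, and the drilled foot sits at the same pixels as before.

**First try that failed:** a full-force grip carried the foot level instead of pivoting it. While I was finding the right grip, it dropped flat onto the board by about 6 mm.

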